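# Lock the hotplate fixture with a linchpin

### The job

Lock the fixture plate onto its carrier: take the linchpin with the wire ring from the bench, push it through the cross-hole of the free stud (from the bench's right, towards the buffer) until its head is fully home against the stud, then swing its ring over the top of the stud and down until it lies level around the stud, and let go. Push by feel and do not force it: the pin slides stiffly and the carrier only leans on a soft buffer, which must give no more than a few millimetres. Leave everything else where it is.

Things in the scene. Friction and masses are not known exactly. Their poses are not given: they have to be found in the camera images.
- linchpin: steel linchpin: square block head 20 x 20 x 42 mm, round shank 12 mm thick, 32 mm long, on its front face (the shoulder), and a hinged wire ring. Origin: centre of the shoulder; x along the shank to the tip (head x = -42 to 0 mm), y across, z to the ring's open side. Starts on the bench on a flat of its head, ring up, axis level 10 mm above the bench, shank touching nothing. About 0.11 kg.
- pin_grip (a point): the place to grip the linchpin: on its axis, 24 mm behind the shoulder, across the head's two y sides (20 mm wide), clear of the ring. Axes as the linchpin's.
- pin_tip (a point): end of the linchpin's shank, 32 mm ahead of the shoulder; the last 10 mm taper from 12 to 6 mm.
- ring (a joint): angle (rad) of the linchpin's D-shaped wire ring (wire 4 mm thick, ring 38 mm wide outside, 30 mm inside). Hinge: across the head, 5 mm behind the shoulder, on the pin's axis. 0 = shut, lying level along the shank; 1.57 = standing straight up from the pin. Starts at 1.0 to 1.4, opens to 1.7. The hinge is stiff (1 N at the ring's end): the ring stays where it is left.
- ring_end (a point): middle of the far end of the ring's wire, 43 mm from the hinge; with the ring shut it is 6 mm beyond the pin's tip. With the pin home, shut fingers moved forward over the head and the stud's top push the ring over, then press its end down, just beyond the pin's tip, to the height of the hole.
- hole (a point): centre of the mouth of the free stud's cross-hole, on the stud's flat facing right (-y), 100 mm above the bench, 28 mm above the black fixture plate. Axes as the conveyor's: y goes level into the hole, z up. Bore 14 mm wide, 18 mm through. Of the two steel studs along the robot's side of the carrier the free one is the right one; the left one has its pin and ring already and shows the finished state.
- stud_top (a point): top centre of the free stud, 16 mm above the hole's axis; there the stud is 24 mm wide, 18 mm thick. A spring plunger inside the bore grips the shank: almost free until some 15 mm are in, then the push rises to 7 to 11 N and stays so until the shoulder meets the flat, then rises more. The hotplate base starts 70 mm beyond the stud (36 mm above the plate, its feet 60 mm).
- carrier (a joint): travel (m) of the carrier along the conveyor's +y into its buffer. 0 = at rest. It starts to give at a push of 4 N, then 2 N per mm, and springs back; 6 mm (16 N) is the most it may be pushed.
- conveyor: low roller conveyor, 620 mm along its y, 400 mm across, side rails 58 mm high, with the aluminium carrier (340 x 300 mm), black fixture plate, white upside-down hotplate base and two studs on it. Origin: centre of its underside; y along the travel, the way the pin is pushed; x away from the robot; z up.
- clevis_pin: a bystander: plain round headed pin without a ring, steel, standing on its 22 mm head on the bench, 61 mm tall, shank 12 mm. Origin: centre of its underside.
- foot: a bystander: grey plastic appliance foot standing on the bench, flange 34 mm across, 32 mm tall. Origin: centre of its underside.
- collar: a bystander: loose steel shaft collar, 26 mm across, 12 mm tall, lying on the fixture plate between the two studs. Origin: centre of its underside.
- tape_roll: a bystander: brown roll 90 mm across, 24 mm tall, on the bench. Origin: centre of its underside.
- screwdriver: a bystander: screwdriver with a black handle lying on the bench left of the robot.
- wrench: a bystander: steel spanner lying on the bench between the robot and the conveyor.

How it is judged (in metres and radians):
On the way:
1. the linchpin is pushed home through the free stud, its ring still open (y of linchpin in the frame of hole between -0.002 and 0.003 m and x of linchpin in the frame of hole between -0.003 and 0.003 m and z of linchpin in the frame of hole between -0.004 and 0.003 m and angle between the x axis of linchpin and the y axis of hole, either way round below 0.12 rad and value of joint ring above 0.3 rad), for 0.2 s.
At the end, for the whole second after the job is handed in: The linchpin sits in the free stud: shoulder within 2 mm of the flat, in line with the hole (0.12 rad; 3 mm, 4 mm below), not rolled by more than 0.3 rad; ring shut around the stud to within 0.15 rad; carrier back within 2 mm of rest; pin at rest (y of linchpin in the frame of hole between -0.002 and 0.003 m and x of linchpin in the frame of hole between -0.003 and 0.003 m and z of linchpin in the frame of hole between -0.004 and 0.003 m and angle between the x axis of linchpin and the y axis of hole, either way round below 0.12 rad and angle between linchpin's own z axis and vertical below 0.3 rad and value of joint ring below 0.15 rad and value of joint carrier below 0.002 m and linear speed of linchpin below 0.02 m/s); the robot touches nothing.
It fails at once if the carrier is shoved more than 6 mm into its buffer (value of joint carrier above 0.006 m).
It fails at once if a bystander is moved by more than 20 mm (distance of any of clevis_pin, foot, collar, tape_roll, screwdriver, wrench from where it was at the start of the episode above 0.02 m).
It also fails if it takes over 69 s, if anything falls off the work surface, if the arm or the gripper's body presses on something with over 40 N, if the wrist force passes 120 N, or if a joint passes its speed limit or range.

### The arm

A 6-joint arm with a two-finger parallel gripper is mounted at the origin on the work surface. World frame = base frame: x ahead of the robot, y to its left, z up, the work surface at z = 0. Lengths are in mm, angles in rad, forces in N, time in s.
With the tool pointing down it reaches from about 350 to 975 mm from the base axis. Payload 7.1 kg.
Tool frame: the origin (TCP) lies on the front face of the gripper's body, between the roots of the fingers; the fingertips stand 80 mm ahead of it and the grasp point (between the pads) lies 61 mm ahead of it (env.tips_ahead is the distance from the TCP to the fingertips, in mm); z points along the fingers, y is the line along which they close (so a half turn about z gives the same grasp; the last joint's range is limited). The gripper opens to 88 mm and grips with 3 to 60 N. Pads are 20 mm wide; open, the fingers measure 115 mm over their backs; the gripper's body (75 mm by 178 mm) begins 61 mm behind the grasp point.
Start: joints at [-1.237, 0.423, 1.63, -0, 1.089, -0.019], TCP at [215.971, -586.483, 302.675] pointing down, gripper open.
Joint ranges: [-3, 3], [-0.9, 2.11], [0.09, 2.58], [-1.31, 4.45], [0.11, 2.69], [-2.54, 2.54]. Speed limits (rad/s): [2.39, 2.39, 3.01, 3.14, 3.14, 3.14].

### API

Orientations are given as a unit quaternion [x, y, z, w].
In Python, from station import env, set_gripper, viewer, workorder gives the robot as it stands. Calls block until the motion is done:
- env.reach(position, orientation): joint-space move of the TCP to a pose.
- env.move_l(position, rot=None, rate=150, f_stop=None): straight line of the TCP; rot=None keeps the orientation; rate is the mean speed in mm/s. With f_stop (N) it stops when the force on the tool has changed by that much, and returns True; else False.
- env.move_joints(angles): joint-space move.
- set_gripper(opening): finger opening in mm; the grip force is fixed at half the most; returns when the fingers have stopped.
- env.hold(seconds).
- env.ik(position, orientation): joint angles nearest the present ones, or None.
- env.read_state(): the state.
- viewer.camera(name): name is "side" or "top"; returns the picture (400x640x3 uint8, blue, green, red); there is no depth.
- viewer.camera_params(name): a dict with "fx", "fy", "cx", "cy" (pixels), "dist" ([k1, k2, p1, p2, k3] as OpenCV has them; the pictures are not rectified), "pose" (4x4, takes a point from camera to world coordinates). Camera axes: x right, y up, looking along -z (the intrinsics and any distortion apply to the point x, -y, -z); pixel columns grow to the right and rows downward; lengths in mm; the calibration is good to about 2 mm. A picture is of the moment at which its call begins. camera_params takes no time and is no camera call.
A pose or a line that the arm cannot do raises env.IKError and nothing moves.
- workorder.sign_off(): hands the job in; it is judged then, once.
The state is a dict: "time_s": time; "qpos": joint angles; "dq": joint speeds; "tau": joint torques, N m; "tool_pos": TCP position; "orientation": TCP orientation; "force": force on the tool from outside, world axes, zero at the start; "wrist_torque": the same for the moment, N m; "width": finger opening in mm; "grip_force": force on a finger pad.
Only numpy, scipy, OpenCV 4.12 (cv2) and the standard library are available. Lean on these libraries where they do the work, as an engineer would, in place of code of your own. Each camera call takes 0.05 s, during which the arm holds its last target. There are 200 camera calls.

## Working session

There is one attempt and no reset: what is moved stays moved. The work goes in short steps, each a Python script; the robot and the scene stay as the last script left them, time stands still between calls to the robot, and variables do not carry over. Pictures are saved under pics/ and viewed, at most 12 in all, crops included, and the job is handed in when it is done.

```bash
mkdir -p pics; ls; python3 - <<'E'
from station import env,viewer
import cv2
for n in("side","top"):
    cv2.imwrite(f"pics/{n}0.png",viewer.camera(n)); p=viewer.camera_params(n); print(n,p)
s=env.read_state();print(s)
E
```

```text
pics
side {'fx': 367.4998157333898, 'fy': 367.4998157333898, 'cx': 315.34080977172334, 'cy': 201.95968222149315, 'dist': array([-0.06648423,  0.        ,  0.        ,  0.        ,  0.        ]), 'pose': array([[ 9.56665331e-01,  2.35006306e-01, -1.71940339e-01,
         4.09698862e+02],
       [-2.90895164e-01,  7.44749594e-01, -6.00606398e-01,
        -6.86675763e+02],
       [-1.30937935e-02,  6.24595932e-01,  7.80838315e-01,
         8.46167100e+02],
       [ 0.00000000e+00,  0.00000000e+00,  0.00000000e+00,
         1.00000000e+00]])}
top {'fx': 492.16713592951135, 'fy': 492.16713592951135, 'cx': 316.23296473289076, 'cy': 205.43213978267036, 'dist': array([-0.11866794,  0.        ,  0.        ,  0.        ,  0.        ]), 'pose': array([[ 6.03320452e-03,  9.87458586e-01, -1.57762926e-01,
         3.57358141e+02],
       [-9.99843776e-01,  8.57798581e-03,  1.54544785e-02,
        -9.17027375e+01],
       [ 1.66139457e-02,  1.57645040e-01,  9.87356075e-01,
         1.29165286e+03],
       [ 0.00000000e+00,  0.00000000e+00,  0.00000000e+00,
         1.00000000e+00]])}
{'time_s': 0.1, 'qpos': array([-1.23700983e+00,  4.23748682e-01,  1.63060202e+00, -2.12394793e-06,
        1.08859204e+00, -1.90085649e-02]), 'dq': array([ 1.64021900e-04, -9.16322003e-04, -1.05628407e-03,  2.52717546e-05,
        1.40150087e-03,  2.06977048e-04]), 'tau': array([ 7.20069929e-04, -5.45612276e+01, -2.74324930e+01,  6.45223469e-02,
        1.87923666e-02, -3.69001282e-05]), 'tool_pos': array([ 215.84294821, -586.13336437,  301.9937208 ]), 'orientation': array([ 9.84481945e-01,  1.75484597e-01, -1.06735842e-04, -6.66556332e-04]), 'force': array([-0.14946352, -0.01174911, -0.06575977]), 'wrist_torque': array([ 0.00187177,  0.02319324, -0.05556293]), 'grip_force': 0.0, 'width': 87.9948685136034}
```

View pics/side0.png

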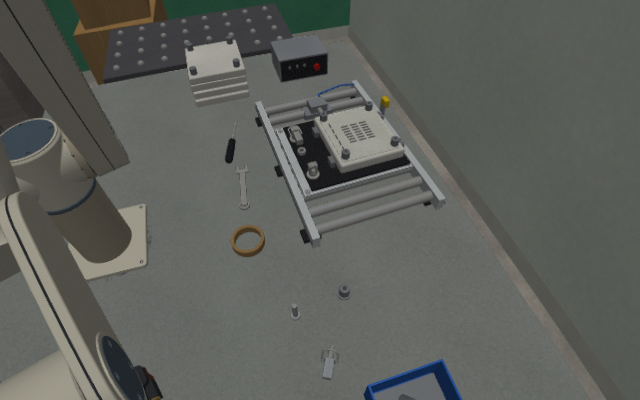

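View pics/top0.png

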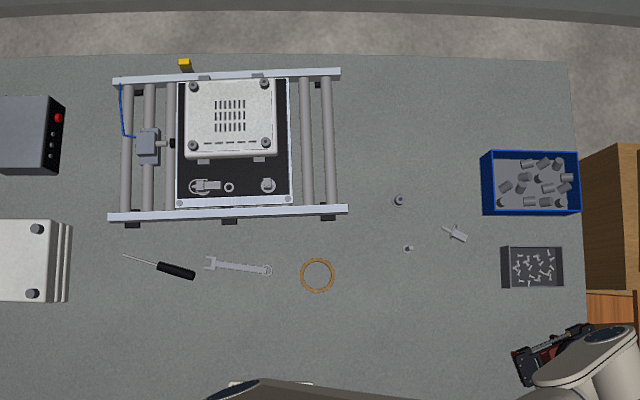

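Side: linchpin at about (328,365), clevis pin (295,311), foot (344,292), free stud (313,170). Top: linchpin at (456,234), free stud (268,185), with the conveyor slightly yawed. Next I'll zoom in.

```bash
cat > h.py <<'E'
import numpy as np,cv2
from station import env,set_gripper,viewer,workorder
from scipy.spatial.transform import Rotation as R
def ray(n,uv):
    p=viewer.camera_params(n);K=np.array([[p['fx'],0,p['cx']],[0,p['fy'],p['cy']],[0,0,1]])
    q=cv2.undistortPoints(np.array([[uv]],float),K,np.array(p['dist']))[0,0]
    T=p['pose'];return T[:3,3],T[:3,:3]@np.array([q[0],-q[1],-1])
def at(n,uv,z):
    o,d=ray(n,uv);return o+d*(z-o[2])/d[2]
def tri(a,b):
    A=[];B=[]
    for n,uv in(("side",a),("top",b)):
        o,d=ray(n,uv);d=d/np.linalg.norm(d);P=np.eye(3)-np.outer(d,d);A.append(P);B.append(P@o)
    return np.linalg.lstsq(np.vstack(A),np.hstack(B),rcond=None)[0]
def proj(n,X):
    p=viewer.camera_params(n);K=np.array([[p['fx'],0,p['cx']],[0,p['fy'],p['cy']],[0,0,1]])
    c=(np.atleast_2d(X)-p['pose'][:3,3])@p['pose'][:3,:3]*[1,-1,-1]
    return cv2.projectPoints(c,np.zeros(3),np.zeros(3),K,np.array(p['dist']))[0][:,0]
def crop(im,u,v,w=50,h=36,s=8,pts=()):
    c=cv2.resize(im[v:v+h,u:u+w],None,fx=s,fy=s,interpolation=cv2.INTER_CUBIC)
    for i in range(0,w,10):
        cv2.putText(c,str(u+i),(i*s,10),0,.35,(0,255,255));cv2.line(c,(i*s,0),(i*s,h*s),(0,200,200),1)
    for i in range(0,h,10):
        cv2.putText(c,str(v+i),(0,i*s+10),0,.35,(0,255,0));cv2.line(c,(0,i*s),(w*s,i*s),(0,200,0),1)
    for q in pts: cv2.circle(c,tuple(int(round((a+.5)*s)) for a in (q-[u,v])),3,(0,0,255),-1)
    return c
E
python3 - <<'E'
from h import *
a=cv2.imread('pics/side0.png');b=cv2.imread('pics/top0.png')
cv2.imwrite('pics/z0.png',np.vstack([np.hstack([crop(a,305,342),crop(a,285,145)]),np.hstack([crop(b,430,215),crop(b,240,165)])]))
E
```

```text
(no output)
```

View pics/z0.png

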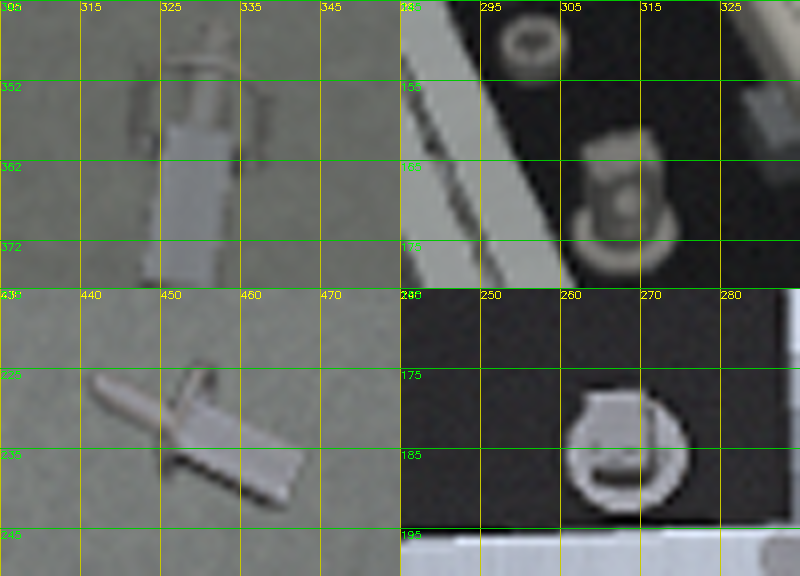

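```bash
python3 - <<'E'
from h import *
np.set_printoptions(precision=1,suppress=True)
a=cv2.imread('pics/side0.png');b=cv2.imread('pics/top0.png').astype(float).mean(2)
print('pin side',[at('side',p,20) for p in((325.4,356.75),(333.6,357.75),(322.4,376.5),(331.1,377.1))])
print('pin top',[at('top',p,20) for p in((452.6,228.75),(467.6,235.))],'tip',at('top',(441.1,226),10))
print('stud top side',at('side',(312.0,162.6),116),'hole',at('side',(312.9,169.5),100))
print('stud top',at('top',(267,182),116),'base circle',at('top',(268,184.8),75))
# edges (yaw)
for lo,hi,c0,c1,z in((189,200,186,256,72),(212,226,120,215,58)):
    P=[]
    for c in range(c0,c1,2):
        g=np.diff(b[lo:hi,c]);k=np.argmax(abs(g));
        P.append(at('top',(c,lo+k+.5+ (0 if k in(0,len(g)-1) else .5*(abs(g[k-1])-abs(g[k+1]))/(abs(g[k-1])-2*abs(g[k])+abs(g[k+1])+1e-9)*1.0)),z))
    P=np.array(P);vx,vy,x0,y0=cv2.fitLine(P[:,:2].astype(np.float32),cv2.DIST_HUBER,0,.01,.01).ravel()
    print('yaw',np.arctan2(-vx*np.sign(vy),abs(vy)),x0,y0, np.median(abs((P[:,0]-x0)*vy-(P[:,1]-y0)*vx)))
E
```

```text
pin side [array([ 487.2, -469.8,   20. ]), array([ 503.5, -477.1,   20. ]), array([ 468.6, -506.8,   20. ]), array([ 485.8, -513.4,   20. ])]
pin top [array([ 501.5, -471.3,   20. ]), array([ 485.1, -511.2,   20. ])] tip [ 509.8 -443.3   10. ]
stud top side [602.5  12.1 116. ] hole [601.3   0.7 100. ]
stud top [602.   10.3 116. ] base circle [603.3  11.1  75. ]
yaw 0.04663666 572.39954 131.45946 0.5058065638797471
yaw 0.051887587 516.63947 289.60745 0.46987929020109076
```

```bash
cat >> h.py <<'E'
def ori(yaw,tilt=0):  # tool x along yaw, pointing down; tilt about tool y
    x=np.array([np.cos(yaw),np.sin(yaw),0]);z=np.array([0,0,-1.])
    return (R.from_matrix(np.c_[x,np.cross(z,x),z])*R.from_euler('y',tilt)).as_quat()
YAW=0.049
YD=np.array([-np.sin(YAW),np.cos(YAW),0]);XD=np.array([np.cos(YAW),np.sin(YAW),0])
HOLE=np.array([602.3,2.0,100.])
E
python3 - <<'E'
from h import *
np.set_printoptions(precision=2,suppress=True)
a=1.12;d=np.array([np.cos(a),np.sin(a),0])
c=np.array([485.5,-490.,0]);g=c-3*d
env.reach(g+[0,0,160],ori(a)); print(env.read_state()['qpos'])
env.move_l(g+[0,0,82.5],rate=80)
set_gripper(10); s=env.read_state();print(s['width'],s['grip_force'],s['force'])
env.move_l(g+[0,0,220],rate=150)
p=HOLE-YD*(24+32+35)
env.reach(np.r_[p[:2],260],ori(np.pi/2+YAW))
env.move_l(np.r_[p[:2],174],rate=100)
env.hold(.3)
s=env.read_state();print(s['width'],s['qpos'],s['force'],s['tool_pos'],s['time_s'])
A=viewer.camera('side');B=viewer.camera('top')
cv2.imwrite('pics/s1.png',A);cv2.imwrite('pics/t1.png',B)
cv2.imwrite('pics/z1.png',np.vstack([np.hstack([crop(A,290,145),crop(A,290,175)]),np.hstack([crop(B,250,165),crop(B,295,165)])]))
E
```

```text
[-0.81  0.68  1.55 -0.    0.91 -0.36]
19.942070395752793 29.993627071380615 [-0.18 -0.22 -1.21]
19.93967567807929 [-0.16  0.57  1.73  0.    0.84 -0.21] [ 0.3  -0.63 -0.34] [606.93 -88.9  174.49] 7.4167
```

View pics/z1.png

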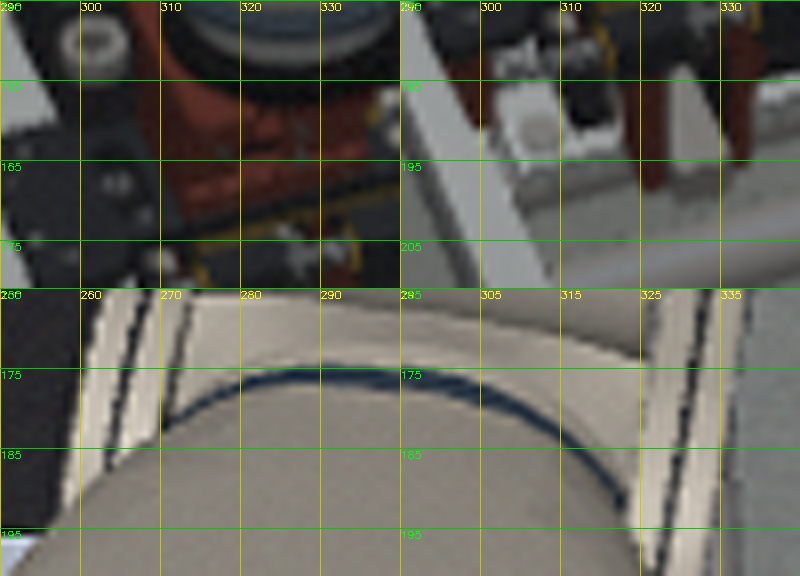

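View pics/s1.png

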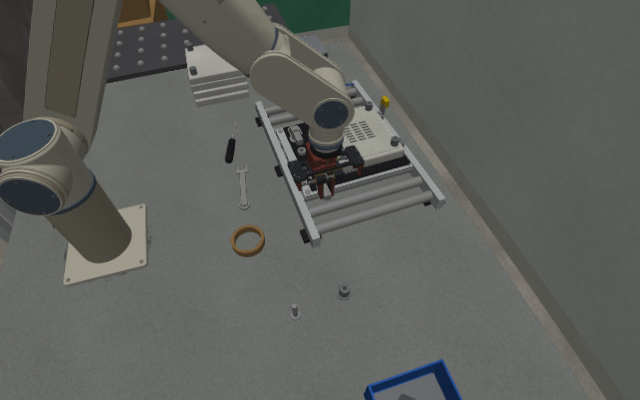

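The pin is held between the fingers (side, around (326,190)), but the gripper hides the stud. I'll advance by feel.

```bash
python3 - <<'E'
from h import *
np.set_printoptions(precision=2,suppress=True)
L=lambda s:HOLE+YD*(s-24)   # s = shoulder position along y rel. to hole
def go(s,f,rate=20,dz=0,dx=0):
    p=L(s)+XD*dx;r=env.move_l(np.r_[p[:2],172.3+dz],rate=rate,f_stop=f);env.hold(.15)
    st=env.read_state();F=st['force'];print(s,r,'along',(st['tool_pos']-L(0))@YD,'F',F@XD,F@YD,F[2],'x',(st['tool_pos']-L(0))@XD,st['tool_pos'][2],st['time_s'])
    return r
go(-60,None)
for s in(-36,-30,-26,-22,-18):
    if go(s,3): break
E
```

```text
-60 False along -60.0342127670163 F 0.5803784713149188 -0.4217320023949295 -0.9604004523435142 x 0.040367580681161856 172.3173990947028 8.175
-36 False along -36.12575600319457 F 0.07414168381582127 0.42638437980329325 -1.8319268215033695 x -0.016558953014339062 172.31674579469808 9.675
-30 False along -30.033030665706637 F -0.46548131497989775 -0.2598420175285564 -1.2616000003753454 x -3.152935556466881e-05 172.30177124639624 10.275
-26 False along -26.00518080219829 F 0.3865705949243111 -0.8524452353546628 -0.6838760642542476 x -0.006372536306683865 172.2799434822112 10.775
-22 False along -21.971104868375715 F -1.0556700293996737 -0.0833959640193904 -1.1241531101480844 x 0.0026270690073437564 172.28858377154657 11.275
-18 False along -17.84651009187693 F 0.94489292422709 0.6381511979223243 -3.2659831603730534 x -0.10695744814828013 172.13830448301692 11.775
```

```bash
cat >> h.py <<'E'
L=lambda s:HOLE+YD*(s-24)
def mv(s,dx=0,dz=0,rate=20,f=None,n=8):
    p=L(s)+XD*dx;r=env.move_l(np.r_[p[:2],172.3+dz],rate=rate,f_stop=f)
    F=[]
    for i in range(n): env.hold(.02);st=env.read_state();F.append(st['force'])
    F=np.mean(F,0);q=st['tool_pos']-L(0)
    F=np.array([F@XD,F@YD,F[2]])
    print(s,dx,dz,r,'F',F,'pos',q@YD,q@XD,st['tool_pos'][2],round(st['time_s'],2));return r,F,q@YD
E
python3 - <<'E'
from h import *
np.set_printoptions(precision=2,suppress=True)
for dx,dz in((0,0),(1,0),(2,0),(0,0),(-1,0),(-2,0),(0,0),(0,-1),(0,-2),(0,0),(0,1),(0,2),(0,0)):
    mv(-18,dx,dz,rate=10,f=7)
E
```

```text
-18 0 0 False F [ 0.54  0.56 -3.2 ] pos -18.008700813924236 -0.07891328691534075 172.25056835431275 12.16
-18 1 0 False F [-2.33 -0.14 -2.83] pos -18.0647033990686 0.6030025762235944 172.15973454171913 12.54
-18 2 0 False F [-5.58 -0.69 -0.37] pos -18.051723233632252 0.9316322232914802 172.03245568445692 12.93
-18 0 0 False F [-0.2  -1.01 -4.85] pos -18.073960880720556 0.279594873028455 172.30431211293245 13.41
-18 -1 0 False F [ 2.66 -0.88 -4.36] pos -18.067167127418543 -0.5193740870584654 172.56390898742092 13.79
-18 -2 0 False F [ 1.78 -0.89 -3.43] pos -18.035198831042266 -2.0282968509001966 172.33164562080404 14.18
-18 0 0 False F [-0.57 -0.84 -3.3 ] pos -17.909669090905425 -0.21921053863018689 172.14061604193807 14.66
-18 0 -1 False F [-0.95  0.17  0.45] pos -17.948873899342534 0.056882807842583274 171.4927581248243 15.04
-18 0 -2 False F [-2.25  0.08  5.11] pos -18.037838777609082 0.2179944449119849 170.80046254749078 15.43
-18 0 0 True F [ 0.52 -0.17 -0.38] pos -17.94237340613559 -0.5419996724216496 170.88313720671133 15.78
-18 0 1 True F [ 0.26 -0.74 -1.76] pos -17.90868231986115 -1.232947777537395 171.6095935194323 16.21
-18 0 2 False F [-2.68 -0.73 -7.36] pos -17.95848020164719 -0.7324712872466393 173.7860603070593 16.76
-18 0 0 False F [ 0.54 -0.48 -3.44] pos -18.077594848543026 0.6557236795119157 172.70464536114744 17.24
```

```bash
python3 - <<'E'
from h import *
np.set_printoptions(precision=2,suppress=True)
dx,dz=-.2,-.9
_,F0,_=mv(-17,dx,dz); b=F0[1]; H=[];s=-17
while s<9:
    s+=1
    r,F,q=mv(s,dx,dz,rate=10,f=max(2.,13.5-abs(H[-1] if H else 0)),n=5)
    H.append(abs(F[1]-b))
    pl=np.median(H[8:14]) if len(H)>14 else 99
    if H[-1]>13 or (s>-1 and H[-1]>pl+2.2): break
    if abs(F[0])>8 or abs(F[2]+1)>8: print('lateral');break
print(np.array(H))
E
```

```text
-17 -0.2 -0.9 False F [-0.24 -0.69  0.7 ] pos -16.945854112246018 0.08253695094394362 171.73871796448265 17.62
-16 -0.2 -0.9 False F [-0.26 -1.76  2.23] pos -16.07775902376548 -0.07396094443322897 171.58512764348 17.96
-15 -0.2 -0.9 False F [-0.8  -2.65  3.4 ] pos -15.070669454012389 -0.14847007748054014 171.50867537963575 18.29
-14 -0.2 -0.9 False F [-1.12 -2.84  3.77] pos -13.98473425235148 -0.16485912590227633 171.4821821080637 18.62
-13 -0.2 -0.9 False F [-0.77 -2.67  4.48] pos -12.930551308152024 -0.1657534019597011 171.4584447757521 18.96
-12 -0.2 -0.9 False F [-0.58 -5.32  4.25] pos -12.256557215146733 -0.17665700707278062 171.4165979948245 19.29
-11 -0.2 -0.9 False F [-1.18 -6.46  4.27] pos -11.517248370053215 -0.15971068283169132 171.4566445838505 19.62
-10 -0.2 -0.9 False F [-1.13 -7.42  4.19] pos -10.775791426866581 -0.16969934855263916 171.46862942284147 19.96
-9 -0.2 -0.9 False F [-1.39 -9.18  4.87] pos -10.037683586562867 -0.13924055091446047 171.49218849987147 20.29
-8 -0.2 -0.9 False F [ -1.4  -10.37   4.53] pos -9.244098922029785 -0.15453992334819336 171.502112139606
[... 1248 characters left out ...]
2 -0.9 False F [ -1.45 -11.83   4.98] pos 2.5216355295247523 -0.21081686085710757 171.51478009610898 24.62
5 -0.2 -0.9 False F [ -1.66 -11.33   4.64] pos 3.5781885384857293 -0.25304170879100557 171.4895983533014 24.96
6 -0.2 -0.9 False F [ -1.68 -11.38   5.44] pos 4.51801078656888 -0.22339275994737 171.49871598381932 25.29
7 -0.2 -0.9 False F [ -1.46 -13.02   4.61] pos 5.290078594724169 -0.23265438296280347 171.48878232292284 25.62
8 -0.2 -0.9 False F [ -1.59 -14.23   4.75] pos 6.039485783687887 -0.21825794554643563 171.52580629298998 25.96
[ 1.08  1.96  2.16  1.98  4.64  5.78  6.73  8.5   9.68 11.28 11.21 11.51
 11.07 10.53 10.2  11.27 10.86 11.24 11.01 10.22 11.14 10.64 10.69 12.33
 13.54]
```

```bash
python3 - <<'E'
from h import *
np.set_printoptions(precision=2,suppress=True)
s=8
while s>-2:
    s-=1
    r,F,q=mv(s,-.2,-.9+.4*(s<6),rate=10,n=5)
    if abs(F[1]+.7)<3.2: break
set_gripper(60); env.hold(.3)
st=env.read_state();p=st['tool_pos'];print(st['width'],p,st['time_s'])
env.move_l([p[0],p[1],290],rate=120)
env.move_l([p[0]-60*0,p[1]-170,320],rate=200)
A=viewer.camera('side');B=viewer.camera('top')
cv2.imwrite('pics/s2.png',A);cv2.imwrite('pics/t2.png',B)
cv2.imwrite('pics/z2.png',np.vstack([np.hstack([crop(A,290,150),crop(B,250,165)])]))
print(env.read_state()['time_s'],env.read_state()['force'])
E
```

```text
7 -0.2 -0.9 False F [ -1.91 -12.93   4.77] pos 5.247517924246485 -0.2675466464485978 171.4750621821598 26.29
6 -0.2 -0.9 False F [ -1.53 -11.62   5.07] pos 4.500669359636318 -0.25356964383839287 171.48326012985962 26.62
5 -0.2 -0.5 False F [-0.53 -9.82  1.71] pos 3.7700002906490147 -0.2672612785684667 171.52720563476942 26.97
4 -0.2 -0.5 False F [-0.81 -8.79  1.7 ] pos 2.9955144413518524 -0.24793891013052416 171.54830545685937 27.3
3 -0.2 -0.5 False F [-0.42 -7.11  1.99] pos 2.261838487363246 -0.2532819667387705 171.520437680409 27.63
2 -0.2 -0.5 False F [-0.57 -6.17  1.57] pos 1.4921858184327168 -0.25401068157471923 171.5174185209573 27.97
1 -0.2 -0.5 False F [ 0.33 -4.53  0.3 ] pos 0.846697265253874 -0.26959143459602747 171.53901455704172 28.3
0 -0.2 -0.5 False F [ 0.53 -1.72 -1.02] pos 0.291359843868912 -0.31947134137747746 171.5816498669061 28.63
59.86202634796398 [603.3  -22.01 171.83] 29.7167
31.9667 [-0.23  0.61 -0.19]
```

View pics/z2.png

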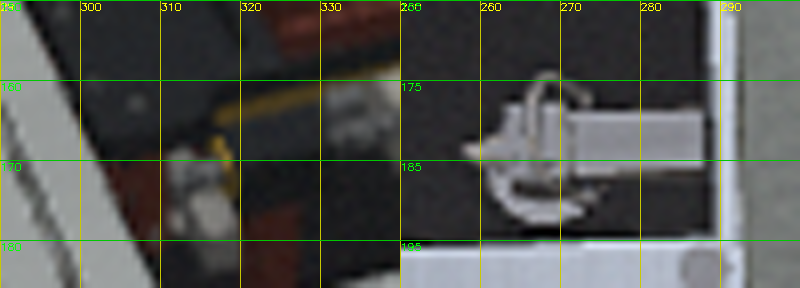

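Top view: the pin is through the stud, with the shoulder on the flat at about (270,183) and the tip at (258,184). The ring is still open, leaning over the stud with its end near (267,175). Next I'll swing the ring over.

```bash
python3 - <<'E'
from h import *
np.set_printoptions(precision=2,suppress=True)
T=env.tips_ahead
P=lambda y,tip:np.r_[(HOLE+YD*y-XD*.2)[:2],tip+T]
qs=[(abs(q[5]),k) for k in(YAW,YAW+np.pi) if (q:=env.ik(P(-45,200),ori(k))) is not None];print(qs,T)
k=min(qs)[1]
set_gripper(0);print(env.read_state()['width'])
env.reach(P(-45,180),ori(k)); env.move_l(P(-42,119.5),rate=100)
def go(y,t,f,rate=40):
    r=env.move_l(P(y,t),rate=rate,f_stop=f);env.hold(.1);s=env.read_state()
    print(y,t,r,s['force'],(s['tool_pos']-HOLE)@YD,s['tool_pos'][2]-T,s['time_s']);return r
go(-10,119.5,8) or go(24,119.5,8) or go(43.5,119.5,8) or go(43.5,110,10,20) or go(43.5,103,10,20)
E
```

```text
[(np.float64(1.431188893602621), 0.049), (np.float64(1.7104037599871724), 3.190592653589793)] 80.0
0.562645367155529
-10 119.5 False [ 1.11 -0.02  0.  ] -10.221777565095973 119.48705318854434 36.35
24 119.5 True [0.54 0.18 0.28] 8.507821108184402 118.43119117268509 37.0
```

```bash
python3 - <<'E'
from h import *
np.set_printoptions(precision=2,suppress=True)
A=viewer.camera('side');cv2.imwrite('pics/z3.png',crop(A,285,135,80,60,9))
print(env.read_state()['force'],env.read_state()['tool_pos'])
E
```

```text
[-0.07 -0.43 -0.52] [600.89  10.28 198.34]
```

View pics/z3.png

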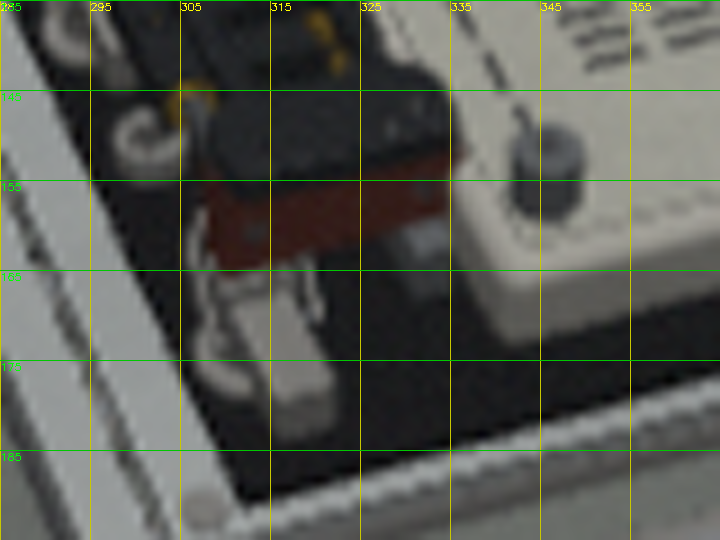

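Side view: the head is home at about (316,172). The ring's sides straddle the stud at (307,160) and (319,167), and nothing is jammed. Continuing.

```bash
python3 - <<'E'
from h import *
np.set_printoptions(precision=2,suppress=True)
T=80
P=lambda y,tip:np.r_[(HOLE+YD*y-XD*.2)[:2],tip+T]
def go(y,t,f,rate=30):
    r=env.move_l(P(y,t),rate=rate,f_stop=f);env.hold(.1);s=env.read_state()
    print(y,t,r,s['force'],(s['tool_pos']-HOLE)@YD,s['tool_pos'][2]-T,s['time_s']);return r
go(9,120,8)
go(24,120,8) or go(43.5,120,8) or go(43.5,110,10,20) or go(43.5,103,10,20)
E
```

```text
9 120 False [0.46 0.09 0.31] 8.878551701714537 119.92425782401659 37.4
24 120 True [ 0.97 -2.25 -1.06] 12.096207260178419 118.98894401671055 37.7917
```

```bash
python3 - <<'E'
from h import *
np.set_printoptions(precision=2,suppress=True)
T=80
P=lambda y,tip:np.r_[(HOLE+YD*y-XD*.2)[:2],tip+T]
def go(y,t,f,rate=30):
    r=env.move_l(P(y,t),rate=rate,f_stop=f);env.hold(.1);s=env.read_state()
    print(y,t,r,s['force'],(s['tool_pos']-HOLE)@YD,s['tool_pos'][2]-T,s['time_s']);return r
go(11,120,None); go(11,134,None,60); go(39,134,8,60)
if not go(39,116,10,25) and not go(43.5,115,10,25): go(43.5,109,10,20) or go(43.5,103,10,20)
E
```

```text
11 120 False [ 0.41 -0.98  0.22] 10.985885628909786 119.98017580359203 38.1417
11 134 False [-0.34  0.37  0.49] 11.018896959352347 134.1226503883229 38.625
39 134 False [-0.62 -0.03 -0.02] 38.93102879464942 133.99019895439156 39.3417
39 116 False [-1.23 -0.73 -0.54] 38.99601088883676 116.19607697058402 40.3083
43.5 115 False [-0.54 -0.01  1.14] 43.581426123276245 114.9985801540821 40.7417
43.5 109 False [-0.94 -0.5   0.25] 43.46387298561188 109.0118557216905 41.2917
43.5 103 False [ 0.02 -0.18 -0.83] 43.50558787205587 103.01371051087926 41.8417
```

```bash
python3 - <<'E'
from h import *
p=env.read_state()['tool_pos']
env.move_l([p[0],p[1],240],rate=150)
env.move_l([p[0],p[1]-190,300],rate=250)
A=viewer.camera('side');B=viewer.camera('top')
cv2.imwrite('pics/s4.png',A)
cv2.imwrite('pics/z4.png',np.hstack([crop(A,290,150),crop(B,245,165)]));print(env.read_state()['time_s'])
E
```

```text
43.425
```

View pics/z4.png

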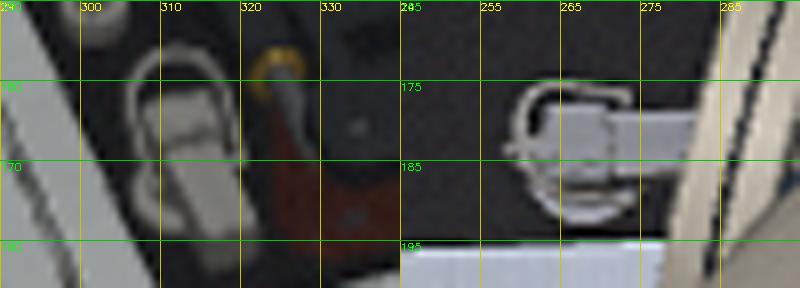

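```bash
python3 - <<'E'
from h import *
for f in np.arange(.0,1.3,.1):
    X=HOLE-XD*.2+YD*(-5+41*np.cos(f)+0)+[0,0,41*np.sin(f)]
    print(round(f,2),proj('side',X).round(1),proj('top',X).round(1),(X-HOLE)@YD)
print(tri((311.75,155.75),(259.75,183)),'tip',proj('top',HOLE+32*YD))
E
```

```text
0.0 [[308.8 160.6]] [[256.3 183.9]] 36.00000000000001
0.1 [[308.8 159.6]] [[256.2 183.6]] 35.79517077639907
0.2 [[308.8 158.7]] [[256.3 183.2]] 35.18272969149091
0.3 [[308.9 158. ]] [[256.6 182.9]] 34.16879605414985
0.4 [[309.  157.3]] [[257.  182.5]] 32.76350075411829
0.5 [[309.2 156.8]] [[257.5 182.2]] 30.98088503750528
0.6 [[309.4 156.4]] [[258.3 181.9]] 28.83876021129681
0.7 [[309.7 156.1]] [[259.2 181.5]] 26.35852967866403
0.8 [[310. 156.]] [[260.2 181.2]] 23.564975083233787
0.9 [[310.3 156. ]] [[261.4 181. ]] 20.486008699097244
1.0 [[310.7 156.2]] [[262.7 180.7]] 17.152394540593736
1.1 [[311.1 156.5]] [[264.1 180.5]] 13.597440978448672
1.2 [[311.6 157. ]] [[265.6 180.3]] 9.85666793354361
[601.67370264  26.46075252 127.48020502] tip [[257.92928392 183.74984267]]
```

Both views put the ring at about 0.7 rad, with its end near y=28, z=128. The fingers passed just beyond the wire, so I'll press again closer in.

```bash
python3 - <<'E'
from h import *
np.set_printoptions(precision=2,suppress=True)
T=80
P=lambda y,tip:np.r_[(HOLE+YD*y-XD*.2)[:2],tip+T]
def go(y,t,f,rate=30):
    r=env.move_l(P(y,t),rate=rate,f_stop=f);env.hold(.05);s=env.read_state()
    print(y,t,r,s['force'],(s['tool_pos']-HOLE)@YD,s['tool_pos'][2]-T,s['time_s']);return r
env.reach(P(32,150),env.read_state()['orientation'])
for y,t in((32,134),(32,122),(36,116),(39,110),(41,105),(42,102.7)):
    if go(y,t,12,25): break
p=env.read_state()['tool_pos']
env.move_l([p[0],p[1],240],rate=150)
env.move_l([p[0],p[1]-190,300],rate=250)
A=viewer.camera('side');B=viewer.camera('top')
cv2.imwrite('pics/z5.png',np.hstack([crop(A,290,150),crop(B,245,165)]));print(env.read_state()['time_s'])
E
```

```text
32 134 False [ 0.86 -0.18 -0.22] 32.04694983696382 134.1193238063095 45.0583
32 122 True [-0.34  3.49  2.75] 33.268500372695655 128.0705236940335 45.4583
46.875
```

View pics/z5.png

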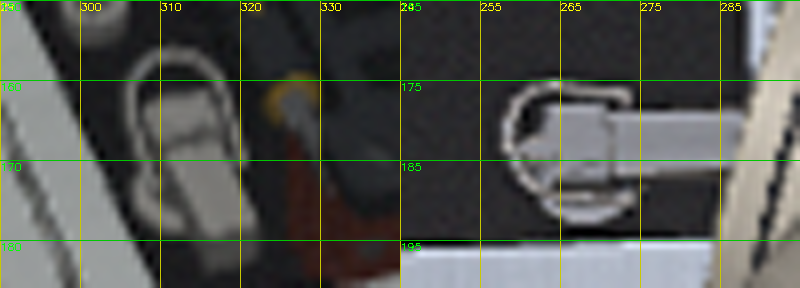

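Ring end is now at about (258,183) in the top view, so φ is about 0.55 and the pressing works. I'll repeat more slowly with a higher threshold.

```bash
python3 - <<'E'
from h import *
np.set_printoptions(precision=2,suppress=True)
T=80
P=lambda y,tip:np.r_[(HOLE+YD*y-XD*.2)[:2],tip+T]
def go(y,t,f,rate=30):
    r=env.move_l(P(y,t),rate=rate,f_stop=f);env.hold(.03);s=env.read_state()
    print(y,t,r,s['force'],(s['tool_pos']-HOLE)@YD,s['tool_pos'][2]-T,s['time_s']);return r
env.reach(P(35,150),env.read_state()['orientation'])
go(35,128,15,60)
for y,t in((35,122),(36,118),(38,113),(40,108),(42,104.5),(42,102.7)):
    if go(y,t,20,12): break
p=env.read_state()['tool_pos']
env.move_l([p[0],p[1],240],rate=150)
env.move_l([p[0],p[1]-190,300],rate=250)
A=viewer.camera('side');B=viewer.camera('top')
cv2.imwrite('pics/z6.png',np.hstack([crop(A,290,150),crop(B,245,165)]));print(env.read_state()['time_s'])
E
```

```text
35 128 False [0.63 0.28 0.06] 34.69399846433686 127.72845896488465 48.2583
35 122 False [-0.42 -0.32  0.52] 34.91678520104296 121.88939351632465 48.9417
36 118 False [-1.07  2.69  1.15] 36.23248900920898 117.99158143442347 49.4667
38 113 False [-1.14  3.3   0.43] 37.99298963190052 112.90349438313936 50.1
40 108 False [ 0.75  0.24 -0.99] 39.76666681298039 107.84924979816645 50.7333
42 104.5 False [-0.25 -0.44 -0.16] 42.07541585497372 104.41833847801726 51.25
42 102.7 False [ 0.1  -0.08  0.31] 42.07209061739192 102.63827116043299 51.5833
53.1667
```

View pics/z6.png

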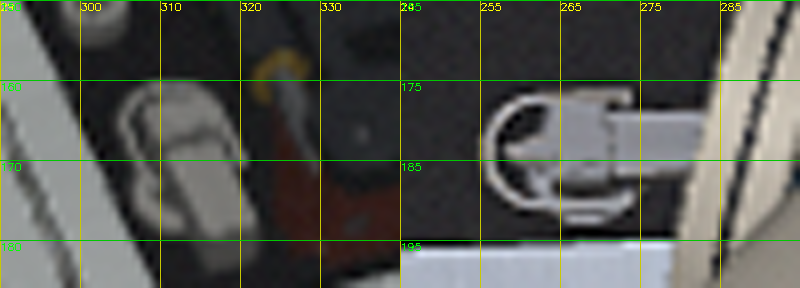

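The ring is almost level (top view: end at (256,183), now beyond the pin tip). The forces suggest contact was lost near z=110, so I'll do one straight press directly over the wire end.

```bash
python3 - <<'E'
from h import *
np.set_printoptions(precision=2,suppress=True)
T=80
P=lambda y,tip:np.r_[(HOLE+YD*y-XD*.2)[:2],tip+T]
def go(y,t,f,rate=30):
    r=env.move_l(P(y,t),rate=rate,f_stop=f);F=[]
    for i in range(3): env.hold(.02);s=env.read_state();F.append(s['force'])
    print(y,t,r,np.mean(F,0),(s['tool_pos']-HOLE)@YD,s['tool_pos'][2]-T,s['time_s']);return r
env.reach(P(38.5,140),env.read_state()['orientation'])
go(38.5,118,15,60)
for t in(113,110,108,106,104.5,103,102.2):
    if go(38.5,t,14,12): break
p=env.read_state()['tool_pos']
env.move_l([p[0],p[1],240],rate=150)
env.move_l([p[0],p[1]-190,300],rate=250)
A=viewer.camera('side');B=viewer.camera('top')
pts=lambda n,f:proj(n,np.array([HOLE-XD*.2+YD*(-5+(24+17*np.sin(a))*np.cos(f))+XD*17*np.cos(a)+[0,0,(24+17*np.sin(a))*np.sin(f)] for a in np.linspace(0,np.pi,9)]))
cv2.imwrite('pics/z7.png',np.vstack([np.hstack([crop(A,290,150),crop(B,245,165)]),np.hstack([crop(A,290,150,pts=pts('side',0)),crop(A,290,150,pts=pts('side',.2))])]));print(env.read_state()['time_s'])
E
```

```text
38.5 118 False [0.29 0.26 0.12] 38.2467063638099 117.88587150510278 54.5583
38.5 113 False [0.09 0.01 0.21] 38.530112645735585 113.02268333744772 55.175
38.5 110 False [ 0.06 -0.36 -0.09] 38.47621692721342 109.9647663121844 55.625
38.5 108 False [0.05 0.06 0.54] 38.50436141472037 107.95146062710415 55.9917
38.5 106 False [-0.18 -0.08 -0.3 ] 38.48164821855865 105.93072087166865 56.3583
38.5 104.5 False [ 0.36 -0.18  0.42] 38.49709798703715 104.41463146824904 56.6833
38.5 103 False [-0.15  0.44 -0.43] 38.5078353050735 102.94243741366935 57.0083
38.5 102.2 False [ 0.1  -0.03  0.17] 38.525638740507915 102.24662704823066 57.3083
58.8917
```

View pics/z7.png

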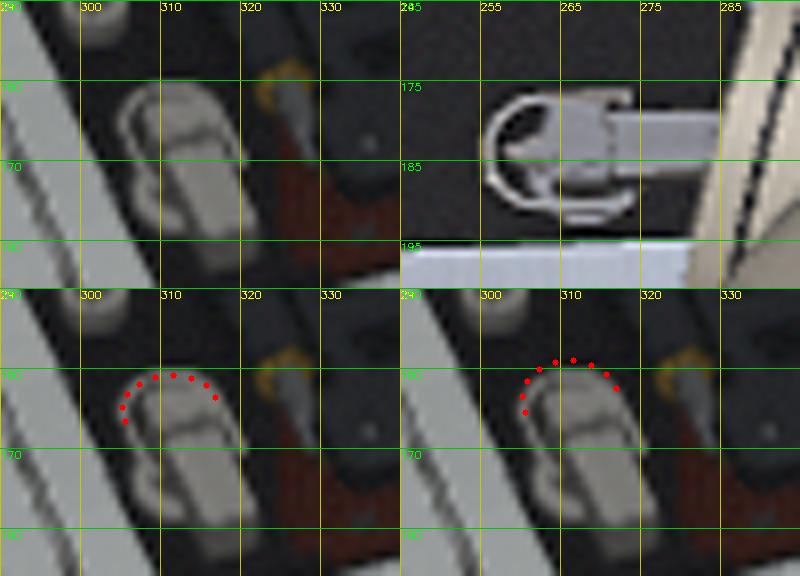

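The φ=0 overlay lies on the ring (side, about (311,161)), and pressing down to the hole's height met no resistance. The ring is shut, the pin is home and the arm is clear.

```bash
python3 -c "
from h import *
print(workorder.sign_off())"
```

```text
the job is handed in; nothing more can be done
None
```

I handed the job in at about 59 s with the linchpin home in the free stud, its ring lying level around it and the arm clear; the peak push was about 13.5 N (carrier about 4.8 mm into its buffer, calculated from the force), and sign-off returned no verdict.

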